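# Poise the dispensing syringe over the carrier plate

### The job

Lay the aluminium carrier plate flat on the blue chuck in the middle of the stage, centred and square with it (either way round), and let go of it. Then lift the green dispensing syringe out of its stand, carry it over the yellow guard rail, and stop with it upright and its needle tip hovering about 6 mm above the gold pad in the middle of the plate, touching nothing but the gripper; the program finishes while still holding the syringe steady there. Do not bump the guard rail, never let the syringe touch the plate or the stage, and leave everything else on the bench where it is.

Things in the scene. Friction and masses are not known exactly. Their poses are not given: they have to be found in the camera images.
- plate_center (a point): Centre (half-way up) of the loose aluminium carrier plate, 66 x 42 x 10 mm (x, y, z), about 75 g, with a black inlay and a 9 mm gold pad in the middle of its top face. x runs along the 66 mm side, z up. It starts lying on the black riser, square with it within a few degrees.
- riser: Fixed black riser under the plate at the start: a 50 x 28 mm (x, y) block whose top is 35 mm above the bench, on a foot 90 x 75 x 6 mm; origin on the bench under its centre. The plate overhangs the block by about 7 mm on all sides, so fingers can reach down past its edges.
- plate_pad (a point): The gold pad: centre of the top face of the carrier plate, 5 mm above plate_center. This is the target under the needle tip. Axes as the plate.
- chuck_top (a point): Centre of the top face of the blue chuck, a fixed block 54 x 30 mm (x, y) rising 45 mm from the middle of the stage; its top is 65 mm above the bench. x runs along its 54 mm side. A centred plate overhangs it by 6 mm on all sides, with its long side along the chuck's long side.
- stage: Fixed grey stage, 300 x 280 x 20 mm (x, y, z), origin at the centre of its underside on the bench; it carries the chuck (centred, same axes) and the guard rail.
- guard: Yellow guard rail fixed round the stage: a level round bar 10 mm thick along a rectangle 270 x 250 mm (x, y; bar centre lines) centred on the chuck, on four corner posts; its top is 110 mm above the bench. Origin and axes as stage.
- syringe_grip (a point): Where to grip the syringe: a point on its axis, 108 mm above the needle tip, on the green barrel (24 mm diameter, smooth from 75 to 135 mm above the tip, black cap on to 141 mm). z runs up along the syringe. Loose, rigid, about 60 g. It starts upright in its stand, with this point 123 mm above the bench.
- stand: Fixed stand of the syringe: a white plate 70 x 70 mm with its top 85 mm above the bench, on four legs; origin on the bench under the hole. The syringe hangs in its 29 mm hole by a white collar (38 mm diameter, 70 to 75 mm above the tip); lift it at least 75 mm straight up to draw it out.
- syringe_tip (a point): The point of the steel needle (3.6 mm diameter, about 18 mm long, below an orange hub): the lowest point of the syringe. It starts 15 mm above the bench. z runs up along the syringe.
- plate: The carrier plate itself, origin at the centre of its underside (5 mm below plate_center).
- syringe: The syringe itself, origin at the needle tip.
- reel: Bystander: blue plastic reel, 110 mm diameter, 14 mm high, lying flat; origin at the centre of its underside.
- dish: Bystander: white dish, 90 mm diameter, 30 mm high; origin at the centre of its underside.
- vial: Bystander: amber jar, 48 mm diameter, 85 mm high, standing; origin at the centre of its underside.
- notebook: Bystander: blue notebook, 107 x 150 x 12 mm, lying flat; origin at the centre of its underside.
- spare: Bystander: blue-and-white spare cartridge, about 105 mm long, 22 mm thick, lying along its x; origin at its middle on the bench.
- driver: Bystander: red screwdriver, 160 mm long, lying along its x; origin on the bench.
Not all that is in view belongs to the job. What is meant by the syringe is not purple, and is the smaller of those in its own colour. Of the things shaped like the plate, the aluminium one is meant.

How it is judged:
By the outcome, as a careful person would: the job done as asked, in the order asked, and still so for the second after the job is handed in, while the arm keeps its last pose, push and grip.
It also fails if it takes over 59 s, if anything falls off the work surface, if the arm or the gripper's body presses on something with over 40 N, if the wrist force passes 120 N, or if a joint passes its speed limit or range.

### The arm

A 7-joint arm with a two-finger parallel gripper is mounted at the origin on the work surface. World frame = base frame: x ahead of the robot, y to its left, z up, the work surface at z = 0. Lengths are in m, angles in rad, forces in N, time in s.
With the tool pointing down it reaches from about 0.35 to 0.9 m from the base axis. Payload 8.1 kg.
Tool frame: the origin (TCP) lies between the finger pads; the fingertips stand 22 mm ahead of it and the grasp point (between the pads) lies 3 mm ahead of it; z points along the fingers, x is the direction in which the jaws open and shut, and the axes are right-handed (so a half turn about z gives the same grasp; the last joint's range is limited). The gripper opens to 92 mm and grips with 3 to 60 N. Pads are 19 mm wide; open, the fingers measure 130 mm over their backs; the gripper's body (75 mm by 190 mm) begins 47 mm behind the grasp point.
Start: joints at [-1.314, 0.434, 0.025, 1.573, -0.012, 1.134, -0.075], TCP at [0.22, 0.585, 0.249] pointing down, gripper open.
Joint ranges: [-2.62, 2.62], [-0.44, 2.09], [-1.27, 1.32], [0.08, 2.57], [-1.32, 4.46], [0.12, 2], [-2.74, 2.74]. Speed limits (rad/s): [2.22, 2.22, 3.01, 3.01, 3.14, 3.14, 3.14].

### API

Orientations are given as a rotation vector (axis times angle).
In Python, from cell import arm, vision, order gives the robot as it stands.
- The arm moves only by the tool apply_moves, never from a script. Its argument "commands" is a list of rows, each a list of 6 numbers: the shift along the tool's x, y, z in cm, then the turn, a rotation vector about the tool's x, y, z in rad. A call has 1 to 5 rows; each row shifts and turns the commanded pose from where the row before left it, along the tool's axes as they then stand; what a row does not reach is not made up. A row lasts 1/10 s, in which the tool goes at most 50 mm and 8.59 degrees, less where a joint would pass 70% of its speed; a pose out of reach is approached as far as the arm can. A call with a gripper value outside its range is refused whole. "claw" is the closure, from -1 (fully open) to 1 (shut), so that 0 is half open, set as the call begins (left out, the last holds). The fingers move at their own pace and stop on an object; "newtons" is the grip in N (left out, the last holds). Time passes only in rows, so rows that do not move let the fingers close. It gives the time, the measured TCP pose, the force and the opening at its end, in the units of the state.
- arm.observe(): the state, without advancing time (a new reading comes with each control period).
- vision.get_image(name): name is "scene" or "top" or "wrist"; returns (picture, depth): 420x560x3 uint8, red, green, blue; 420x560 float32, m along the optical axis (not along the pixel's ray), 0 where there is no reading.
- vision.get_calibration(name): a dict with "K" (3x3 intrinsics, pixels), "R" (3x3) and "t" (3): a world point X has camera coordinates R X + t. Camera axes: x right, y down, z forward; pixel columns grow to the right and rows downward; lengths in m; the calibration is good to about 2 mm. A picture is of the moment at which its call begins: read the wrist's pose just before it. get_calibration takes no time and is no camera call; for the wrist camera it gives the pose at the moment of the call.
- order.sign_off(): hands the job in, once; it reports no verdict.
The state is a dict: "clock": time; "joints": joint angles; "dq": joint speeds; "joint_efforts": joint torques, N m; "position": TCP position; "ee_rot": TCP orientation; "force": force on the tool from outside, world axes, zero at the start; "ft_torque": the same for the moment, N m; "width": opening from 0.0 (shut) to 1.0 (fully open).
Only numpy, scipy, OpenCV 4.12 (cv2) and the standard library are available. Lean on these libraries where they do the work, as an engineer would, in place of code of your own. Each camera call takes 0.05 s, during which the arm holds its last target.

## Working session

There is one attempt and no reset: what is moved stays moved. The work goes in short steps, Python scripts to look and compute and a tool call to move; the robot and the scene stay as the last step left them, time stands still between calls to the robot, and variables do not carry over. Pictures are saved under pics/ and viewed, and the job is handed in when it is done.

Besides the shell and the picture viewer there is one more tool, called after "Emit:" as name(argument=value, ...), one argument or row to a line, values as JSON. apply_moves: Moves the arm, as the interface text tells. Its arguments: {"type":"object","properties":{"commands":{"type":"array","items":{"type":"array","items":{"type":"number"}}},"claw":{"type":"number"},"newtons":{"type":"number"}},"required":["commands"]}

```bash
ls; mkdir -p pics
cat > h.py <<'E'
import numpy as np, cv2
from scipy.spatial.transform import Rotation as Ro
from cell import arm, vision, order
def grab(n,tag):
    s=arm.observe(); c=vision.get_calibration(n); im,d=vision.get_image(n)
    cv2.imwrite(f'pics/{tag}.png',cv2.cvtColor(im,cv2.COLOR_RGB2BGR)); np.savez(f'pics/{tag}.npz',im=im,d=d,K=c['K'],R=c['R'],t=c['t'])
    return im,d,c
def load(tag):
    z=np.load(f'pics/{tag}.npz'); return z['im'],z['d'],dict(K=z['K'],R=z['R'],t=z['t'])
def onplane(c,uv,z):
    uv=np.atleast_2d(np.asarray(uv,float)); K,R,t=[np.array(c[k]) for k in 'KRt']
    r=(R.T@np.linalg.inv(K)@np.c_[uv,np.ones(len(uv))].T).T; o=-R.T@t.ravel()
    return o+r*((z-o[2])/r[:,2])[:,None]
def cloud(d,c):
    K,R,t=[np.array(c[k]) for k in 'KRt']
    v,u=np.indices(d.shape); p=np.stack([(u-K[0,2])/K[0,0]*d,(v-K[1,2])/K[1,1]*d,d],-1)
    return (p-t.ravel())@R
def proj(c,X):
    X=np.atleast_2d(X);K,R,t=[np.array(c[k]) for k in 'KRt']
    p=(K@(R@X.T+t.reshape(3,1))).T; return p[:,:2]/p[:,2:]
E
python3 - <<'E'
from h import *
for n in ['scene','top','wrist']:
    im,d,c=grab(n,n+'0'); print(n,c['K'][0][0],-np.array(c['R']).T@np.array(c['t']).ravel())
s=arm.observe(); print(s)
E
```

```text
pics
scene 546.49703604906 [ 1.23625729 -1.15338772  0.9692189 ]
top 388.10679987076077 [3.96926146e-01 5.35375554e-04 1.19171010e+00]
wrist 356.11641384021084 [0.14171547 0.61449565 0.38396876]
{'clock': 0.15, 'joints': array([-1.31364407,  0.43505833,  0.02501592,  1.57385995, -0.01161713,
        1.13397928, -0.07506876]), 'dq': array([ 0.00025389, -0.00064944,  0.00255506, -0.00171229,  0.00131906,
       -0.00076291, -0.00134874]), 'joint_efforts': array([ 1.72625088e-03, -6.68271589e+01,  9.85714719e-01, -3.14698076e+01,
       -6.06151647e-02,  3.93794209e-02,  1.02348181e-04]), 'position': array([0.21996397, 0.58464862, 0.24813946]), 'ee_rot': array([ 2.58249302e+00,  1.78763616e+00, -1.39343421e-03]), 'force': array([-0.00265079,  0.31052661,  0.24957572]), 'ft_torque': array([-0.00845808,  0.03561173, -0.02954017]), 'width': 1.0027902308231338}
```

View pics/scene0.png

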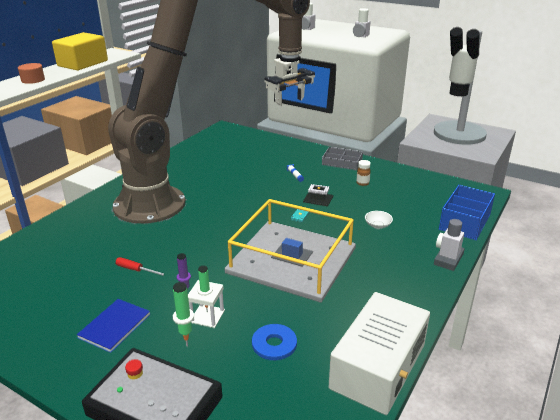

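View pics/top0.png

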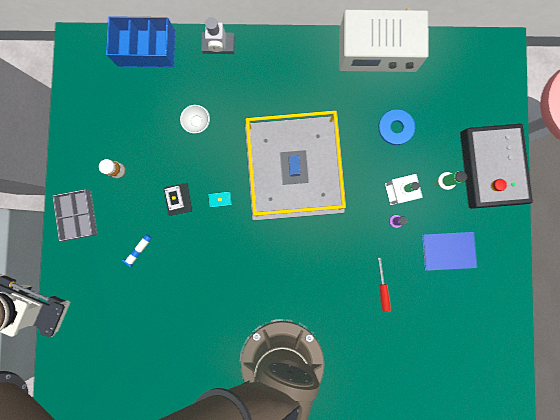

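View pics/wrist0.png

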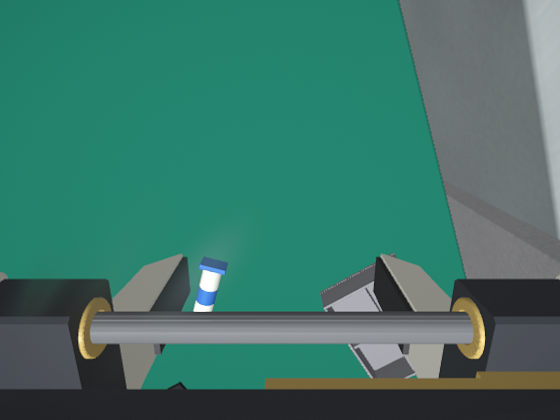

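Run:
```python
from h import *
im,d,c=load('top0'); im=cv2.cvtColor(im,cv2.COLOR_RGB2BGR)
a=cv2.resize(im[170:230,150:250],None,fx=5,fy=5,interpolation=2); b=cv2.resize(im[160:240,370:470],None,fx=5,fy=5,interpolation=2)
s,_,_=load('scene0'); s=cv2.cvtColor(s,cv2.COLOR_RGB2BGR)
e=cv2.resize(s[245:355,160:235],None,fx=4,fy=4); e2=cv2.resize(s[170:230,285:345],None,fx=5,fy=5)
o=np.zeros((600,800,3),np.uint8); o[:300,:500]=a; o[:300,500:]=e2; o=o.copy()
cv2.imwrite('pics/crop0.png',o)
o=np.zeros((440,800,3),np.uint8); o[:400,:500]=b; o[:,500:]=e; cv2.imwrite('pics/crop1.png',o)
P=cloud(d,c)
for n,(u,v) in dict(plate=(177,191),teal=(220,199),chuck=(294,166),cap=(408,188),big=(459,176),stand=(395,195),purp=(402,221)).items(): print(n,P[v,u].round(4))
```

```text
plate [0.5056 0.3243 0.0433]
teal [0.4867 0.201  0.0073]
chuck [ 0.5837 -0.023   0.0627]
cap [ 0.517  -0.3335  0.1326]
big [ 0.5449 -0.449   0.1842]
stand [ 0.5024 -0.3139  0.0766]
purp [ 0.4265 -0.315   0.1394]
```

View pics/crop0.png

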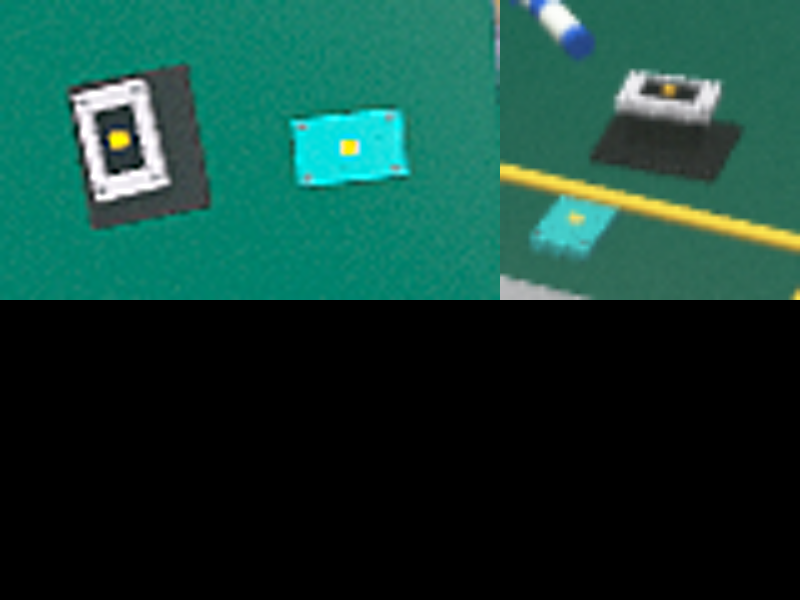

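View pics/crop1.png

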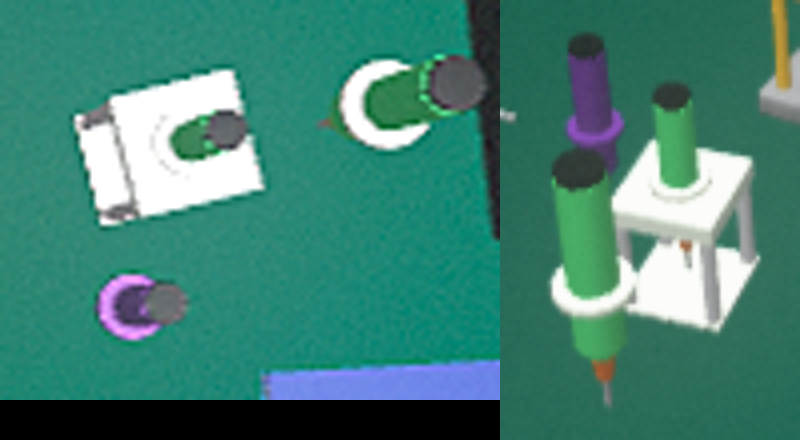

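The plate could be the aluminium one on the riser at top(174,198), or the teal look-alike lying on the bench at top(220,199). I choose the aluminium one. The syringe could be the small green one in the stand (408,188), the larger green one (447,180) or the purple one (398,221). I choose the small green one in the stand. The crops confirm both choices.

```bash
cat >> h.py <<'E'
def rect(mask,c,z,hull=True):
    cs,_=cv2.findContours(mask.astype(np.uint8),cv2.RETR_EXTERNAL,cv2.CHAIN_APPROX_NONE)
    k=max(cs,key=cv2.contourArea)[:,0,:]
    p=onplane(c,k,z)[:,:2]
    (cx,cy),(w,h),a=cv2.minAreaRect((p*1000).astype(np.float32))
    if w<h: w,h,a=h,w,a+90
    return (np.array([cx,cy])/1000).round(4),(round(w,1),round(h,1)),round((a+90)%180-90,2)
def win(m,u0,v0,u1,v1):
    o=np.zeros_like(m); o[v0:v1,u0:u1]=m[v0:v1,u0:u1]; return o
E
python3 - <<'E'
from h import *
im,d,c=load('top0'); hsv=cv2.cvtColor(im,cv2.COLOR_RGB2HSV); h,s,v=[hsv[...,i].astype(int) for i in range(3)]
print('plate',rect(win((s<60)&(v>140),155,175,195,220),c,.045))
print('foot',rect(win((s<90)&(v<110),155,175,200,225)|win((s<60)&(v>140),155,175,195,220),c,.006))
y=win((h>20)&(h<32)&(s>150)&(v>120),165,188,185,208); vv,uu=np.nonzero(y); print('pad',onplane(c,[uu.mean(),vv.mean()],.045))
m=win((h>105)&(h<125)&(s>90),280,145,310,190); print('chuck',rect(m,c,.065))
print(np.bincount(h[150:180,285:305].ravel()).argsort()[-5:], hsv[160,294],hsv[175,294])
g=win((h>20)&(h<32)&(s>150)&(v>120),235,100,355,225); print('guard',rect(g,c,.105))
m=win((s<40)&(v>180),383,170,424,206);print('stand',rect(m,c,.085))
for n,b in dict(cap=(400,180,420,198)).items():
    k=win((s<60)&(v<120),*b); vv,uu=np.nonzero(k); print(len(uu),uu.mean(),vv.mean(),onplane(c,[uu.mean(),vv.mean()],.156))
E
```

```text
plate (array([0.486, 0.333]), (66.2, 44.9), 15.16)
foot (array([0.4849, 0.3328]), (88.5, 75.2), 11.89)
pad [[0.48609679 0.33435363 0.045     ]]
chuck (array([ 0.5849, -0.0236]), (58.0, 30.2), 6.08)
[110 113 105 107 108] [108 142 199] [109 100 105]
guard (array([ 0.5863, -0.0243]), (281.6, 259.0), 5.83)
stand (array([ 0.5189, -0.3342]), (94.7, 69.8), -74.85)
48 414.6875 185.47916666666666 [[ 0.52141035 -0.34385188  0.156     ]]
```

```bash
cat >> h.py <<'E'
def down(yaw): # tool z down, tool x at heading yaw(deg)
    a=np.radians(yaw); x=np.array([np.cos(a),np.sin(a),0]); z=np.array([0,0,-1.]); return np.c_[x,np.cross(z,x),z]
def plan(p,yaw,n=None):
    s=arm.observe(); R0=Ro.from_rotvec(s['ee_rot']).as_matrix(); x=R0[:,0]
    cur=np.degrees(np.arctan2(x[1],x[0])); yaw=cur+((yaw-cur+90)%180-90) 
    D=down(yaw); rv=Ro.from_matrix(R0.T@D).as_rotvec(); dp=np.array(p)-s['position']
    print('clock',round(s['clock'],2),'pos',s['position'].round(4),'yaw',round(cur,2),'tilt',np.degrees(np.arccos(-R0[2,2])).round(2),'w',round(s['width'],3),'F',s['force'].round(1),'q7',s['joints'][6].round(2))
    print('turn rv',rv.round(4),'deg',np.degrees(np.linalg.norm(rv)).round(2),'| shift cm before turn',(R0.T@dp*100).round(2),'after turn',(D.T@dp*100).round(2))
E
python3 -c "
from h import *
plan([.486,.334,.20],105)
c=vision.get_calibration('wrist');s=arm.observe();R=Ro.from_rotvec(s['ee_rot']).as_matrix();C=np.array(c['R']);print((C@R).round(3)); print(R.T@(-C.T@np.array(c['t']).ravel()-s['position']))"
```

```text
clock 0.15 pos [0.22   0.5846 0.2481] yaw 69.38 tilt 0.07 w 1.003 F [-0.   0.3  0.2] q7 -0.08
turn rv [-3.000e-04  1.200e-03 -6.216e-01] deg 35.62 | shift cm before turn [-14.09  33.73   4.83] after turn [-31.1   19.21   4.81]
[[ 1.     0.001  0.   ]
 [-0.001  0.951 -0.31 ]
 [-0.     0.31   0.951]]
[ 0.00026705 -0.08373372 -0.13594512]
```

Emit:
apply_moves(
  commands=[
    [0,0,0,0,0,-0.124],
    [0,0,0,0,0,-0.124],
    [0,0,0,0,0,-0.124],
    [0,0,0,0,0,-0.125],
    [0,0,0,0,0,-0.125],
  ],
)

```text
clock: 0.65
position: [0.22, 0.5848, 0.2484]
ee_rot: [1.905, 2.497, -0.001]
force: [-0.1, -0.4, 0.1]
width: 0.997
```

Emit:
apply_moves(
  commands=[
    [-4,2.4,0,0,0,0],
    [-4,2.4,0,0,0,0],
    [-4,2.4,0,0,0,0],
    [-4,2.4,0,0,0,0],
    [-4,2.4,0,0,0,0],
  ],
)

```text
clock: 1.15
position: [0.3889, 0.4213, 0.2486]
ee_rot: [1.912, 2.493, -0.0]
force: [2.0, 0.7, -0.5]
width: 1.0
```

```bash
python3 -c "
from h import *
plan([.486,.334,.20],105)"
```

```text
clock 1.15 pos [0.3889 0.4213 0.2486] yaw 105.02 tilt 0.01 w 1.0 F [ 2.   0.7 -0.5] q7 0.89
turn rv [-0.0001  0.0001  0.0004] deg 0.02 | shift cm before turn [-10.95   7.12   4.86] after turn [-10.95   7.12   4.86]
```

Emit:
apply_moves(
  commands=[
    [-3.7,2.4,1.6,0,0,0],
    [-3.7,2.4,1.6,0,0,0],
    [-3.6,2.3,1.6,0,0,0],
    [0,0,0,0,0,0],
  ],
)

```text
clock: 1.55
position: [0.4891, 0.3278, 0.1983]
ee_rot: [1.922, 2.481, -0.007]
force: [-0.3, 0.7, 0.6]
width: 1.001
```

```bash
python3 -c "
from h import *
plan([.486,.334,.20],105); grab('wrist','wrist1')"
```

```text
clock 1.55 pos [0.4891 0.3278 0.1983] yaw 104.48 tilt 0.33 w 1.001 F [-0.3  0.7  0.6] q7 1.13
turn rv [-0.0018  0.0054 -0.0092] deg 0.62 | shift cm before turn [ 0.68 -0.14 -0.18] after turn [ 0.68 -0.14 -0.17]
```

View pics/wrist1.png

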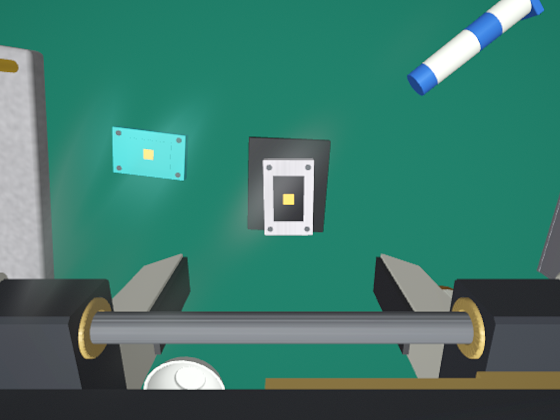

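The plate is at (288,198), square in the view and clear of the fingers. The teal decoy is at (148,154).

```bash
cat > mp.py <<'E'
from h import *
import sys
def plate(tag,z,box):
    im,d,c=load(tag); hsv=cv2.cvtColor(im,cv2.COLOR_RGB2HSV); h,s,v=[hsv[...,i].astype(int) for i in range(3)]
    r=rect(win((s<50)&(v>120),*box),c,z); 
    y=win((h>18)&(h<34)&(s>120)&(v>120),*box); vv,uu=np.nonzero(y); pd=onplane(c,[uu.mean(),vv.mean()],z)[0]
    print('rect',r,'pad',pd.round(4),'px',len(uu)); 
    P=cloud(d,c); w=win((s<50)&(v>120),*box); print('depth z med',np.median(P[w][:,2]).round(4)); return r,pd
E
python3 -c "
from mp import *
r,pd=plate('wrist1',.045,(240,130,340,250))
plan([pd[0],pd[1],.043],r[2]+90)"
```

```text
rect (array([0.4866, 0.3318]), (67.5, 42.5), 14.71) pad [0.4877 0.3328 0.045 ] px 103
depth z med 0.0449
clock 1.6 pos [0.4868 0.3312 0.1992] yaw 104.66 tilt 0.19 w 0.999 F [-0.   1.1  0.2] q7 1.13
turn rv [-0.0019  0.0027 -0.0009] deg 0.2 | shift cm before turn [ 0.17  0.16 15.62] after turn [ 0.13  0.13 15.62]
```

Emit:
apply_moves(
  commands=[
    [0,0,3,0,0,0],
    [0,0,3,0,0,0],
    [0,0,0,0,0,0],
    [0,0,0,0,0,0],
    [0,0,0,0,0,0],
  ],
)

```text
clock: 2.1
position: [0.4852, 0.3362, 0.1424]
ee_rot: [1.911, 2.493, 0.004]
force: [0.1, -0.1, 0.4]
width: 0.998
```

```bash
python3 -c "
from mp import *
grab('wrist','wrist2')
plan([.487,.3325,.043],105)"
```

```text
clock 2.15 pos [0.4854 0.3362 0.1425] yaw 105.05 tilt 0.16 w 1.0 F [-0.4  0.8  0.2] q7 1.13
turn rv [ 0.0024 -0.0013  0.0009] deg 0.16 | shift cm before turn [-0.41  0.03  9.95] after turn [-0.39  0.06  9.95]
```

View pics/wrist2.png

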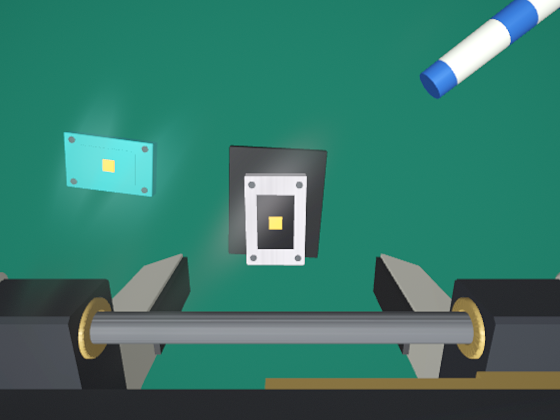

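```bash
python3 -c "
from mp import *
r,pd=plate('wrist2',.045,(225,165,335,280))
plan([pd[0],pd[1],.043],r[2]+90)"
```

```text
rect (array([0.4862, 0.3318]), (67.9, 42.5), 14.78) pad [0.4877 0.3324 0.045 ] px 166
depth z med 0.045
clock 2.15 pos [0.4854 0.3362 0.1425] yaw 105.05 tilt 0.16 w 1.0 F [-0.4  0.8  0.2] q7 1.13
turn rv [ 0.0024 -0.0013  0.0048] deg 0.31 | shift cm before turn [-0.43  0.1   9.95] after turn [-0.42  0.12  9.95]
```

Emit:
apply_moves(
  commands=[
    [-0.4,0.1,3.3,0,0,0],
    [0,0,3.3,0,0,0],
    [0,0,3.3,0,0,0],
    [0,0,0,0,0,0],
    [0,0,0,0,0,0],
  ],
)

```text
clock: 2.65
position: [0.4873, 0.3319, 0.0429]
ee_rot: [1.912, 2.493, 0.001]
force: [0.7, 0.2, 0.8]
width: 0.999
```

```bash
python3 -c "
from mp import *
plan([.487,.3323,.043],104.8)"
```

```text
clock 2.65 pos [0.4873 0.3319 0.0429] yaw 105.02 tilt 0.03 w 0.999 F [0.7 0.2 0.8] q7 1.13
turn rv [ 0.0005 -0.0003  0.0039] deg 0.23 | shift cm before turn [ 0.04 -0.02 -0.01] after turn [ 0.04 -0.02 -0.01]
```

Emit:
apply_moves(
  commands=[
    [0,0,0,0,0,0],
    [0,0,0,0,0,0],
    [0,0,0,0,0,0],
    [0,0,0,0,0,0],
    [0,0,0,0,0,0],
  ],
  claw=1,
  newtons=20,
)

```text
clock: 3.15
position: [0.487, 0.3316, 0.0421]
ee_rot: [1.912, 2.493, 0.001]
force: [-0.2, -0.2, 0.5]
width: 0.615
```

Emit:
apply_moves(
  commands=[
    [0,0,0,0,0,0],
    [0,0,0,0,0,0],
  ],
)

```text
clock: 3.35
position: [0.4868, 0.3315, 0.0417]
ee_rot: [-1.912, -2.493, 0.0]
force: [-0.7, -0.4, 1.4]
width: 0.455
```

```bash
python3 -c "
from mp import *
print(arm.observe()['width']*92)
plan([.487,.3323,.043],104.8); plan([.585,-.024,.2],96.0)"
```

```text
41.86358473008343
clock 3.35 pos [0.4868 0.3315 0.0417] yaw 105.02 tilt 0.0 w 0.455 F [-0.7 -0.4  1.4] q7 1.13
turn rv [-0.0001 -0.      0.0038] deg 0.22 | shift cm before turn [ 0.08  0.04 -0.13] after turn [ 0.08  0.04 -0.13]
clock 3.35 pos [0.4868 0.3315 0.0417] yaw 105.02 tilt 0.0 w 0.455 F [-0.7 -0.4  1.4] q7 1.13
turn rv [-1.000e-04 -0.000e+00  1.574e-01] deg 9.02 | shift cm before turn [-36.88   0.27 -15.83] after turn [-36.38   6.05 -15.83]
```

Emit:
apply_moves(
  commands=[
    [0,0,-2,0,0,0],
    [0,0,-3.5,0,0,0],
    [0,0,-3.5,0,0,0],
    [0,0,-3.5,0,0,0],
    [0,0,-3.5,0,0,0],
  ],
  newtons=25,
)

```text
clock: 3.85
position: [0.4866, 0.3312, 0.203]
ee_rot: [-1.912, -2.493, 0.001]
force: [0.5, 0.3, -0.8]
width: 0.454
```

Emit:
apply_moves(
  commands=[
    [0,0,0,0,0,0.079],
    [0,0,0,0,0,0.079],
    [-2,0.3,0,0,0,0],
    [-4,0.6,0,0,0,0],
    [-4,0.6,0,0,0,0],
  ],
)

```text
clock: 4.35
position: [0.5119, 0.2331, 0.2015]
ee_rot: [-2.1, -2.336, 0.0]
force: [1.2, -1.1, -1.3]
width: 0.456
```

```bash
python3 -c "
from mp import *
print(arm.observe()['width']*92)
plan([.585,-.024,.2],96.0)"
```

```text
41.98174504206358
clock 4.35 pos [0.5119 0.2331 0.2015] yaw 96.09 tilt 0.02 w 0.456 F [ 1.2 -1.1 -1.3] q7 1.17
turn rv [-0.0004  0.      0.0016] deg 0.09 | shift cm before turn [-26.34   4.54   0.15] after turn [-26.33   4.58   0.15]
```

Emit:
apply_moves(
  commands=[
    [-5,-0.3,0,0,0,0],
    [-5,-0.3,0,0,0,0],
    [-5,-0.3,0,0,0,0],
    [-5,-0.3,0,0,0,0],
    [-4,-0.3,0,0,0,0],
  ],
)

```text
clock: 4.85
position: [0.5218, -0.0096, 0.2018]
ee_rot: [2.105, 2.332, -0.001]
force: [1.0, 0.2, -0.9]
width: 0.456
```

Emit:
apply_moves(
  commands=[
    [-2,0,0,0,0,0],
    [0,0,0,0,0,0],
    [0,0,0,0,0,0],
    [0,0,0,0,0,0],
    [0,0,0,0,0,0],
  ],
)

```text
clock: 5.35
position: [0.5243, -0.0248, 0.2016]
ee_rot: [-2.1, -2.336, -0.0]
force: [-0.7, -0.2, -1.2]
width: 0.453
```

```bash
python3 -c "
from mp import *
grab('wrist','wrist3')
plan([.585,-.024,.2],96.0)"
```

```text
clock 5.4 pos [ 0.5243 -0.0249  0.2017] yaw 96.09 tilt 0.02 w 0.457 F [-0.1  0.1 -1.2] q7 1.67
turn rv [-0.0001 -0.0004  0.0015] deg 0.09 | shift cm before turn [-0.55  6.05  0.16] after turn [-0.54  6.05  0.17]
```

View pics/wrist3.png

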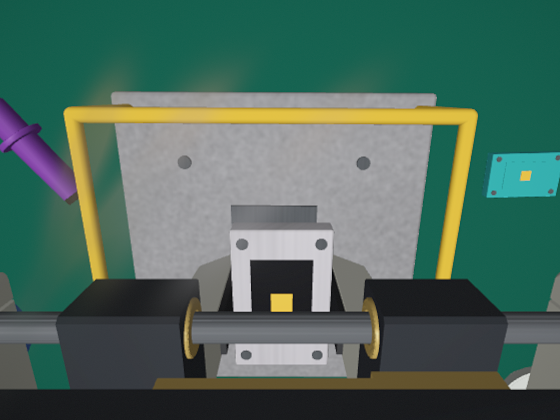

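The plate is held square, with its pad at (282,301). It hides the chuck behind it, so I'll back off for a clear view.

Emit:
apply_moves(
  commands=[
    [0,-3,0,0,0,0],
    [0,-3.5,0,0,0,0],
    [0,0,0,0,0,0],
    [0,0,0,0,0,0],
    [0,0,0,0,0,0],
  ],
)

```text
clock: 5.9
position: [0.4607, -0.0324, 0.2021]
ee_rot: [2.101, 2.334, 0.002]
force: [-0.2, -0.0, -0.3]
width: 0.451
```

```bash
python3 -c "
from mp import *
grab('wrist','wrist4')
plan([.585,-.024,.2],96.0)"
```

```text
clock 5.95 pos [ 0.4607 -0.0325  0.2019] yaw 96.01 tilt 0.06 w 0.46 F [ 0.4 -0.2 -1.4] q7 1.67
turn rv [ 0.0011 -0.      0.0002] deg 0.06 | shift cm before turn [-0.46 12.45  0.21] after turn [-0.45 12.45  0.19]
```

View pics/wrist4.png

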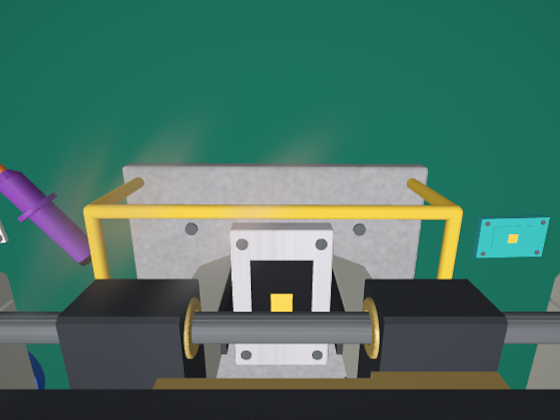

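The chuck moved down the image, so image "up" is tool −y and I need to go forward instead. The purple syringe looks as if it's lying down, so I'll check the scene camera.

```bash
python3 -c "
from mp import *
grab('scene','scene1');grab('top','top1')
plan([.585,-.024,.2],96.0)"
```

```text
clock 6.05 pos [ 0.4604 -0.0327  0.2017] yaw 96.0 tilt 0.02 w 0.455 F [-0.6 -0.6 -0.5] q7 1.67
turn rv [ 0.0004  0.0001 -0.0001] deg 0.02 | shift cm before turn [-0.44 12.48  0.18] after turn [-0.44 12.48  0.17]
```

View pics/scene1.png

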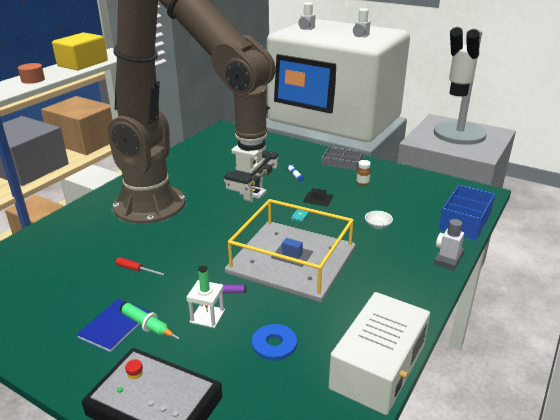

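View pics/top1.png

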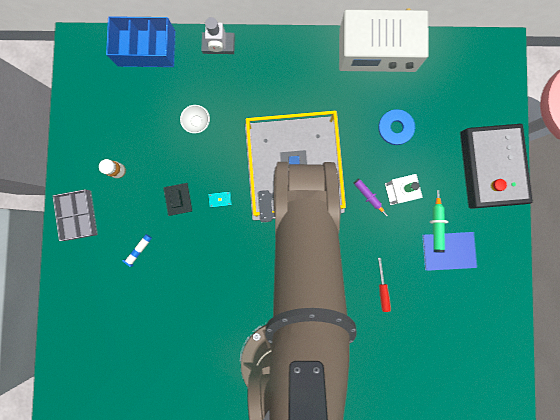

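The two decoy syringes, purple and large green, started standing on their needles and have toppled by themselves. The arm never came near them. The purple one now lies at top(370,197), near the stand. Moving on to view the chuck from the far side.

Emit:
apply_moves(
  commands=[
    [-0.1,4.5,0,0,0,0],
    [-0.1,5,0,0,0,0],
    [-0.1,5,0,0,0,0],
    [-0.1,4.5,0,0,0,0],
    [0,0,0,0,0,0],
  ],
)

```text
clock: 6.55
position: [0.6541, -0.0158, 0.2001]
ee_rot: [2.1, 2.335, 0.002]
force: [-0.3, 0.9, -0.1]
width: 0.456
```

Emit:
apply_moves(
  commands=[
    [0,0,0,0,0,0],
    [0,0,0,0,0,0],
    [0,0,0,0,0,0],
  ],
)

```text
clock: 6.85
position: [0.6481, -0.0175, 0.202]
ee_rot: [-2.103, -2.333, 0.0]
force: [-0.1, -0.2, 0.2]
width: 0.456
```

```bash
python3 -c "
from mp import *
grab('wrist','wrist5')
plan([.585,-.024,.2],96.0)"
```

```text
clock 6.9 pos [ 0.6482 -0.0174  0.2022] yaw 95.95 tilt 0.01 w 0.455 F [ 0.5 -0.4 -0.8] q7 1.68
turn rv [ 0.0001 -0.0001 -0.0009] deg 0.05 | shift cm before turn [ 0.   -6.36  0.21] after turn [ 0.01 -6.36  0.22]
```

View pics/wrist5.png

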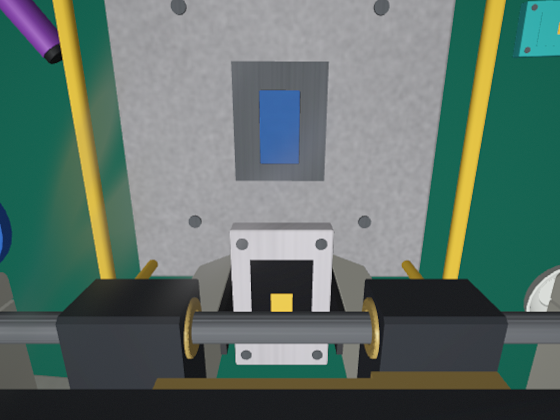

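```bash
python3 -c "
from mp import *
im,d,c=load('wrist5'); hsv=cv2.cvtColor(im,cv2.COLOR_RGB2HSV); h,s,v=[hsv[...,i].astype(int) for i in range(3)]
m=win((h>100)&(h<125)&(s>120),225,60,330,200)
ch=rect(m,c,.065); print('chuck',ch); print('z',np.median(cloud(d,c)[m][:,2]))
r,pd=plate('wrist5',.2053,(225,228,340,310))
k=(s<50)&(v>100)
# plate side edges (left,right) in rows 245..280
pts=[]
for row in range(240,262,2):
    u=np.nonzero((v[row,228:340]>150)&(s[row,228:340]<40))[0]+228; pts.append([u.min(),row,u.max(),row])
pts=np.array(pts); L=onplane(c,pts[:,:2],.2053); Q=onplane(c,pts[:,2:],.2053)
f=lambda A: np.degrees(np.arctan2(*(A[-1]-A[0])[[1,0]]))
print(f(L),f(Q),np.linalg.norm(L[0]-Q[0]))
s=arm.observe(); print('pad off in tool', Ro.from_rotvec(s['ee_rot']).as_matrix().T@(pd-s['position']))
"
```

```text
chuck (array([ 0.5882, -0.0254]), (53.4, 29.7), 5.88)
z 0.06485788069485593
rect (array([ 0.6335, -0.019 ]), (47.1, 37.2), -84.08) pad [ 0.6483 -0.0175  0.2053] px 358
depth z med 0.2051
11.198935887780879 -11.842058720883728 0.044660879533991615
pad off in tool [-1.62277081e-05  1.91187462e-05 -3.14958407e-03]
```

```bash
python3 -c "
from mp import *
plan([.588,-.0253,.0722],95.88)"
```

```text
clock 6.9 pos [ 0.6482 -0.0174  0.2022] yaw 95.95 tilt 0.01 w 0.455 F [ 0.5 -0.4 -0.8] q7 1.68
turn rv [ 0.0001 -0.0001  0.0012] deg 0.07 | shift cm before turn [-0.16 -6.07 12.99] after turn [-0.16 -6.07 13.  ]
```

Emit:
apply_moves(
  commands=[
    [-0.1,-3,1,0,0,0],
    [-0.1,-3.1,2,0,0,0],
    [0,0,3.5,0,0,0],
    [0,0,3,0,0,0],
    [0,0,0,0,0,0],
  ],
)

```text
clock: 7.4
position: [0.5854, -0.0256, 0.104]
ee_rot: [-2.1, -2.331, 0.006]
force: [-0.5, -0.5, -0.9]
width: 0.452
```

Emit:
apply_moves(
  commands=[
    [0,0,1,0,0,0],
    [0,0,0,0,0,0],
    [0,0,0,0,0,0],
    [0,0,0,0,0,0],
  ],
)

```text
clock: 7.8
position: [0.5893, -0.0255, 0.0978]
ee_rot: [2.102, 2.333, 0.002]
force: [-0.2, -0.2, -1.3]
width: 0.461
```

```bash
python3 -c "
from mp import *
plan([.588,-.0253,.0720],95.88)"
```

```text
clock 7.8 pos [ 0.5893 -0.0255  0.0978] yaw 95.97 tilt 0.1 w 0.461 F [-0.2 -0.2 -1.3] q7 1.7
turn rv [0.0018 0.0001 0.0015] deg 0.13 | shift cm before turn [ 0.04 -0.13  2.58] after turn [ 0.04 -0.12  2.58]
```

Emit:
apply_moves(
  commands=[
    [0,-0.1,1.1,0,0,0],
    [0,0,1.0,0,0,0],
    [0,0,0,0,0,0],
    [0,0,0,0,0,0],
    [0,0,0,0,0,0],
  ],
)

```text
clock: 8.3
position: [0.5876, -0.0257, 0.0757]
ee_rot: [2.103, 2.334, -0.0]
force: [0.1, 0.0, -1.2]
width: 0.452
```

```bash
python3 -c "
from mp import *
plan([.588,-.0253,.0720],95.88)"
```

```text
clock 8.3 pos [ 0.5876 -0.0257  0.0757] yaw 95.96 tilt 0.0 w 0.452 F [ 0.1  0.  -1.2] q7 1.71
turn rv [-0.      0.      0.0014] deg 0.08 | shift cm before turn [0.03 0.04 0.37] after turn [0.03 0.04 0.37]
```

Emit:
apply_moves(
  commands=[
    [0.03,0.04,0.2,0,0,0],
    [0,0,0.15,0,0,0],
    [0,0,0,0,0,0],
    [0,0,0,0,0,0],
  ],
)

```text
clock: 8.7
position: [0.5879, -0.0253, 0.0722]
ee_rot: [2.103, 2.334, 0.0]
force: [1.0, 0.2, -1.6]
width: 0.453
```

```bash
python3 -c "
from mp import *
plan([.588,-.0253,.0717],95.88)"
```

```text
clock 8.7 pos [ 0.5879 -0.0253  0.0722] yaw 95.96 tilt 0.0 w 0.453 F [ 1.   0.2 -1.6] q7 1.71
turn rv [ 0.0001 -0.      0.0015] deg 0.08 | shift cm before turn [-0.    0.01  0.05] after turn [-0.    0.01  0.05]
```

Emit:
apply_moves(
  commands=[
    [0,0,0.06,0,0,0],
    [0,0,0,0,0,0],
    [0,0,0,0,0,0],
  ],
)

```text
clock: 9.0
position: [0.588, -0.0253, 0.0717]
ee_rot: [2.103, 2.334, 0.0]
force: [0.4, -0.0, 1.2]
width: 0.452
```

Emit:
apply_moves(
  commands=[
    [0,0,0.04,0,0,0],
    [0,0,0,0,0,0],
    [0,0,0,0,0,0],
  ],
)

```text
clock: 9.3
position: [0.588, -0.0253, 0.0717]
ee_rot: [2.103, 2.334, 0.0]
force: [-1.7, 0.1, 5.5]
width: 0.454
```

Emit:
apply_moves(
  commands=[
    [0,0,0,0,0,0],
    [0,0,0,0,0,0],
    [0,0,0,0,0,0],
    [0,0,0,0,0,0],
    [0,0,0,0,0,0],
  ],
  claw=-0.6,
)

```text
clock: 9.8
position: [0.5879, -0.0253, 0.0711]
ee_rot: [-2.103, -2.334, 0.0]
force: [-0.1, 0.1, 0.0]
width: 0.79
```

Emit:
apply_moves(
  commands=[
    [0,0,-1,0,0,0],
    [0,0,-2,0,0,0],
    [0,0,-4,0,0,0],
    [0,0,-4,0,0,0],
    [0,0,-4,0,0,0],
  ],
)

```text
clock: 10.3
position: [0.5877, -0.0254, 0.2235]
ee_rot: [2.103, 2.334, 0.0]
force: [0.6, 0.8, 0.4]
width: 0.798
```

Emit:
apply_moves(
  commands=[
    [0,3,0,0,0,0],
    [0,0,0,0,0,0],
    [0,0,0,0,0,0],
    [0,0,0,0,0,0],
  ],
)

```text
clock: 10.7
position: [0.6167, -0.0224, 0.2207]
ee_rot: [-2.102, -2.333, 0.002]
force: [-0.1, 1.0, -0.2]
width: 0.8
```

```bash
python3 -c "
from mp import *
grab('wrist','wrist6')
plan([.588,-.0253,.0717],95.88)"
```

```text
clock 10.75 pos [ 0.6167 -0.0224  0.2207] yaw 95.95 tilt 0.1 w 0.797 F [-0.2 -0.8 -0. ] q7 1.69
turn rv [-0.0017 -0.0001  0.0013] deg 0.12 | shift cm before turn [ 1.000e-02 -2.860e+00  1.491e+01] after turn [ 0.   -2.89 14.9 ]
```

View pics/wrist6.png

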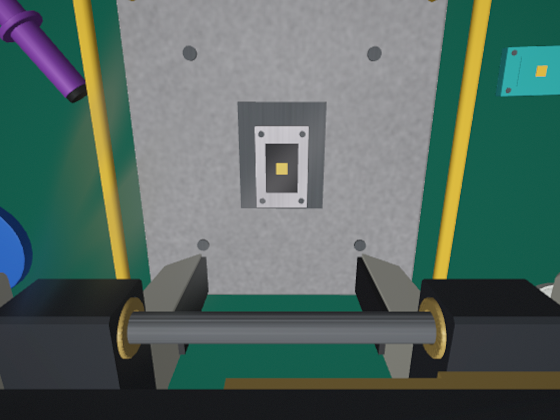

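```bash
python3 -c "
from mp import *
r,pd=plate('wrist6',.075,(250,120,315,212))
im,d,c=load('wrist6'); hsv=cv2.cvtColor(im,cv2.COLOR_RGB2HSV); h,s,v=[hsv[...,i].astype(int) for i in range(3)]
import collections
def m(box): 
    k=win((v<150)&(v>0),*box); vv,uu=np.nonzero(k); return k
# stage bolts: dark dots
for b in [(180,43,200,64),(364,43,384,64),(194,236,213,254),(351,236,370,254)]:
    sub=v[b[1]:b[3],b[0]:b[2]]; t=(sub.min()+int(np.median(sub)))/2; vv,uu=np.nonzero(sub<t); print(onplane(c,[uu.mean()+b[0],vv.mean()+b[1]],.02)[0].round(4))
plan([.52,-.34,.24],0)
"
```

```text
rect (array([ 0.5902, -0.0246]), (69.0, 53.2), 5.93) pad [ 0.5885 -0.0254  0.075 ] px 115
depth z med 0.0748
[ 0.5069 -0.1142  0.02  ]
[0.4907 0.0452 0.02  ]
[ 0.6863 -0.0962  0.02  ]
[0.6703 0.0636 0.02  ]
clock 10.75 pos [ 0.6167 -0.0224  0.2207] yaw 95.95 tilt 0.1 w 0.797 F [-0.2 -0.8 -0. ] q7 1.69
turn rv [-1.3000e-03 -1.3000e-03 -1.4669e+00] deg 84.05 | shift cm before turn [-30.59 -12.92  -1.91] after turn [  9.67 -31.76  -1.93]
```

The plate sits centred. Its pad is at (0.5885, −0.0254), against (0.5882, −0.0254) for the chuck and (0.5886, −0.0254) for the mean of the stage bolts. Plate top measures z = 0.0748. Next is the syringe.

Emit:
apply_moves(
  commands=[
    [0,0,-1,0,0,0.1],
    [0,0,-1,0,0,0.1],
    [0,0,-1,0,0,0.1],
    [0,0,-1,0,0,0.1],
    [0,0,0,0,0,0.1],
  ],
)

```text
clock: 11.25
position: [0.6177, -0.0225, 0.2623]
ee_rot: [2.618, 1.735, 0.002]
force: [0.2, -0.0, 0.4]
width: 0.799
```

```bash
python3 -c "
from mp import *
plan([.598,-.373,.26],67.3)
"
```

```text
clock 11.25 pos [ 0.6177 -0.0225  0.2623] yaw 67.06 tilt 0.07 w 0.799 F [ 0.2 -0.   0.4] q7 1.23
turn rv [ 0.001  -0.0006 -0.0042] deg 0.25 | shift cm before turn [-33.05  11.85   0.23] after turn [-33.1   11.71   0.23]
```

Emit:
apply_moves(
  commands=[
    [-3,1,0,0,0,0],
    [-4.2,1.5,0,0,0,0],
    [-4.2,1.5,0,0,0,0],
    [-4.2,1.5,0,0,0,0],
    [-4.2,1.5,0,0,0,0],
  ],
)

```text
clock: 11.75
position: [0.6049, -0.2334, 0.261]
ee_rot: [-2.614, -1.741, 0.001]
force: [0.3, -0.3, 1.0]
width: 0.797
```

Emit:
apply_moves(
  commands=[
    [-4.2,1.5,0,0,0,0],
    [-4.2,1.5,0,0,0,0],
    [-3.2,1.2,0,0,0,0],
    [-1.6,0.6,0,0,0,0],
    [0,0,0,0,0,0],
  ],
)

```text
clock: 12.25
position: [0.5976, -0.3751, 0.2606]
ee_rot: [-2.618, -1.735, 0.003]
force: [-0.2, -0.1, 0.5]
width: 0.802
```

Emit:
apply_moves(
  commands=[
    [0,0,0,0,0,0],
    [0,0,0,0,0,0],
    [0,0,0,0,0,0],
    [0,0,0,0,0,0],
  ],
)

```text
clock: 12.65
position: [0.5999, -0.3708, 0.2614]
ee_rot: [-2.613, -1.743, -0.001]
force: [0.6, 0.8, -0.2]
width: 0.804
```

```bash
python3 -c "
from mp import *
grab('wrist','wrist7')
plan([.598,-.373,.26],67.3)
"
```

```text
clock 12.7 pos [ 0.5998 -0.3712  0.2614] yaw 67.4 tilt 0.02 w 0.797 F [-1.   0.3 -0.6] q7 1.8
turn rv [ 0.0001 -0.0004  0.0017] deg 0.1 | shift cm before turn [-0.24 -0.09  0.14] after turn [-0.24 -0.09  0.14]
```

View pics/wrist7.png

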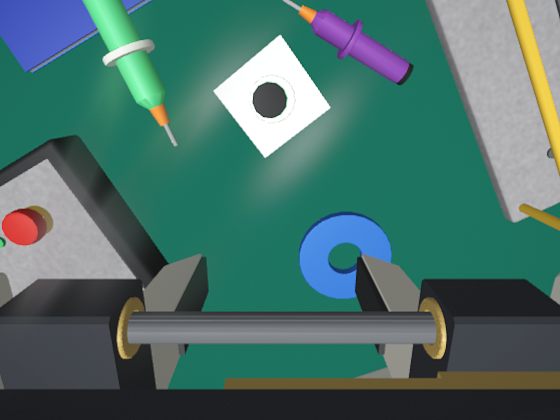

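The picture shows the stand with the cap of the small green syringe at (270,100). The purple and large green ones are lying clear of it.

```bash
python3 -c "
from mp import *
im,d,c=load('wrist7'); hsv=cv2.cvtColor(im,cv2.COLOR_RGB2HSV); h,s,v=[hsv[...,i].astype(int) for i in range(3)]
k=win((v<90)&(s<100),248,78,294,122); cs,_=cv2.findContours(k.astype(np.uint8),0,cv2.CHAIN_APPROX_NONE); q=max(cs,key=cv2.contourArea)
(cc,r)=cv2.minEnclosingCircle(q); vv,uu=np.nonzero(k); print(cc,r,uu.mean(),vv.mean()); p=onplane(c,q[:,0],.156)[:,:2]; print('cap',onplane(c,[uu.mean(),vv.mean()],.156)[0].round(4),'dia',np.ptp(p,axis=0)*1000,'z',np.median(cloud(d,c)[k][:,2]))
print('stand',rect(win((s<40)&(v>200)|k,205,30,340,165),c,.085), np.median(cloud(d,c)[win((s<40)&(v>220),205,30,340,165)][:,2]))
cp=onplane(c,[uu.mean(),vv.mean()],.156)[0]
plan([cp[0],cp[1],.126],67.3)
"
```

```text
(269.1000061035156, 99.69999694824219) 17.404117584228516 269.10643015521066 99.65631929046563
cap [ 0.5224 -0.3467  0.156 ] dia [20.96888628 21.09162222] z 0.15589658268208623
stand (array([ 0.5227, -0.3468]), (70.5, 70.2), 14.6) 0.08498807875484579
clock 12.7 pos [ 0.5998 -0.3712  0.2614] yaw 67.4 tilt 0.02 w 0.797 F [-1.   0.3 -0.6] q7 1.8
turn rv [ 0.0001 -0.0004  0.0017] deg 0.1 | shift cm before turn [-0.73 -8.08 13.54] after turn [-0.73 -8.08 13.54]
```

Emit:
apply_moves(
  commands=[
    [-0.4,-4,0,0,0,0],
    [-0.3,-4.1,2,0,0,0],
    [0,0,3,0,0,0],
    [0,0,0,0,0,0],
    [0,0,0,0,0,0],
  ],
)

```text
clock: 13.2
position: [0.5227, -0.3471, 0.2118]
ee_rot: [2.614, 1.742, 0.0]
force: [1.2, -1.1, 1.2]
width: 0.8
```

Emit:
apply_moves(
  commands=[
    [0,0,0,0,0,0],
    [0,0,0,0,0,0],
    [0,0,0,0,0,0],
    [0,0,0,0,0,0],
  ],
)

```text
clock: 13.6
position: [0.5223, -0.3476, 0.2116]
ee_rot: [2.614, 1.741, 0.0]
force: [0.3, 1.3, -0.8]
width: 0.799
```

```bash
python3 -c "
from mp import *
plan([.5225,-.3467,.126],67.3)
"
```

```text
clock 13.6 pos [ 0.5223 -0.3476  0.2116] yaw 67.33 tilt 0.04 w 0.799 F [ 0.3  1.3 -0.8] q7 1.83
turn rv [0.0007 0.0001 0.0004] deg 0.05 | shift cm before turn [ 0.09 -0.02  8.56] after turn [ 0.09 -0.02  8.56]
```

Emit:
apply_moves(
  commands=[
    [0.1,0,3,0,0,0],
    [0,0,3,0,0,0],
    [0,0,2.5,0,0,0],
    [0,0,0,0,0,0],
    [0,0,0,0,0,0],
  ],
)

```text
clock: 14.1
position: [0.5224, -0.3467, 0.1267]
ee_rot: [-2.615, -1.741, 0.0]
force: [0.2, -0.3, 0.6]
width: 0.802
```

```bash
python3 -c "
from mp import *
plan([.5225,-.3467,.126],67.3)
"
```

```text
clock 14.1 pos [ 0.5224 -0.3467  0.1267] yaw 67.31 tilt 0.02 w 0.802 F [ 0.2 -0.3  0.6] q7 1.85
turn rv [-0.0003  0.0001  0.0001] deg 0.02 | shift cm before turn [0.   0.01 0.07] after turn [0.   0.01 0.07]
```

Emit:
apply_moves(
  commands=[
    [0,0,0.05,0,0,0],
    [0,0,0,0,0,0],
    [0,0,0,0,0,0],
    [0,0,0,0,0,0],
    [0,0,0,0,0,0],
  ],
  claw=1,
  newtons=15,
)

```text
clock: 14.6
position: [0.5224, -0.3465, 0.126]
ee_rot: [2.615, 1.741, 0.0]
force: [-0.3, 0.7, -0.4]
width: 0.411
```

Emit:
apply_moves(
  commands=[
    [0,0,0,0,0,0],
    [0,0,0,0,0,0],
    [0,0,0,0,0,0],
    [0,0,0,0,0,0],
    [0,0,0,0,0,0],
  ],
)

```text
clock: 15.1
position: [0.5223, -0.3465, 0.1257]
ee_rot: [-2.615, -1.741, -0.0]
force: [-0.6, 0.3, 0.5]
width: 0.256
```

Emit:
apply_moves(
  commands=[
    [0,0,0,0,0,0],
    [0,0,0,0,0,0],
    [0,0,0,0,0,0],
  ],
  newtons=30,
)

```text
clock: 15.4
position: [0.5223, -0.3465, 0.1257]
ee_rot: [2.615, 1.741, 0.0]
force: [0.2, -0.2, 0.1]
width: 0.255
```

```bash
python3 -c "
from mp import *
print(arm.observe()['width']*92)
plan([.5225,-.3467,.126],67.3)
"
```

```text
23.418736435079236
clock 15.4 pos [ 0.5223 -0.3465  0.1257] yaw 67.32 tilt 0.0 w 0.255 F [ 0.2 -0.2  0.1] q7 1.85
turn rv [ 0.     -0.      0.0003] deg 0.02 | shift cm before turn [-0.01  0.02 -0.03] after turn [-0.01  0.02 -0.03]
```

Emit:
apply_moves(
  commands=[
    [0,0,-1,0,0,0],
    [0,0,-1.5,0,0,0],
    [0,0,-2,0,0,0],
    [0,0,-2,0,0,0],
    [0,0,-2,0,0,0],
  ],
)

```text
clock: 15.9
position: [0.5224, -0.3467, 0.213]
ee_rot: [2.614, 1.74, 0.001]
force: [0.1, 0.6, -0.2]
width: 0.254
```

Emit:
apply_moves(
  commands=[
    [0,0,-2,0,0,0],
    [0,0,-2,0,0,0],
    [0,0,-2,0,0,0],
    [0,0,-2,0,0,0],
    [0,0,-2,0,0,0],
  ],
)

```text
clock: 16.4
position: [0.5221, -0.3466, 0.3132]
ee_rot: [2.614, 1.74, 0.001]
force: [0.5, -0.3, -0.5]
width: 0.254
```

Emit:
apply_moves(
  commands=[
    [0,0,-0.5,0,0,0],
    [0,0,0,0,0,0],
    [0,0,0,0,0,0],
    [0,0,0,0,0,0],
  ],
)

```text
clock: 16.8
position: [0.5219, -0.3461, 0.3146]
ee_rot: [-2.613, -1.74, 0.001]
force: [-0.2, -0.0, -0.5]
width: 0.253
```

```bash
python3 -c "
from mp import *
print(arm.observe()['width']*92)
grab('scene','scene2'); plan([.588,-.0254,.316],67.3)
"
```

```text
23.30285392674447
clock 16.85 pos [ 0.522  -0.3462  0.3147] yaw 67.32 tilt 0.1 w 0.253 F [-0.2 -0.3 -0.3] q7 1.8
turn rv [-0.0017 -0.0002  0.0003] deg 0.1 | shift cm before turn [32.15 -6.28 -0.11] after turn [32.14 -6.29 -0.13]
```

View pics/scene2.png

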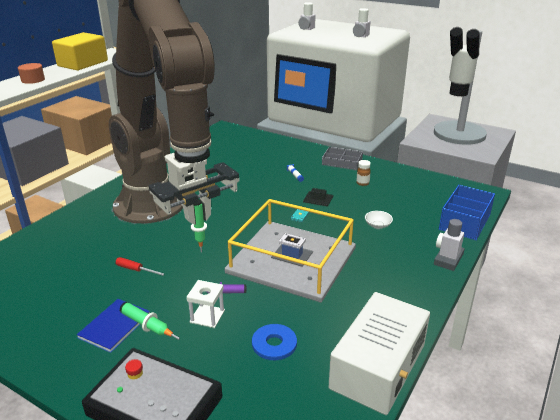

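The syringe is out of the stand and upright, with its needle tip near (201,250), and the plate sits on the chuck. Next I carry it across, over the rail, with the tip at z≈0.20.

Emit:
apply_moves(
  commands=[
    [1.5,-0.3,0,0,0,0],
    [3,-0.6,0,0,0,0],
    [3.5,-0.7,0,0,0,0],
    [3.5,-0.7,0,0,0,0],
    [3.5,-0.7,0,0,0,0],
  ],
)

```text
clock: 17.35
position: [0.5526, -0.1938, 0.3154]
ee_rot: [-2.614, -1.742, -0.0]
force: [0.9, 0.5, -0.5]
width: 0.255
```

Emit:
apply_moves(
  commands=[
    [3.5,-0.7,0,0,0,0],
    [3.5,-0.7,0,0,0,0],
    [3.5,-0.7,0,0,0,0],
    [3,-0.6,0,0,0,0],
    [2,-0.4,0,0,0,0],
  ],
)

```text
clock: 17.85
position: [0.5836, -0.0371, 0.3153]
ee_rot: [-2.61, -1.745, -0.0]
force: [0.3, 0.7, -0.4]
width: 0.252
```

Emit:
apply_moves(
  commands=[
    [0.5,-0.1,0,0,0,0],
    [0,0,0,0,0,0],
    [0,0,0,0,0,0],
    [0,0,0,0,0,0],
    [0,0,0,0,0,0],
  ],
)

```text
clock: 18.35
position: [0.5845, -0.0379, 0.3158]
ee_rot: [2.616, 1.738, -0.0]
force: [-0.4, -0.2, 0.0]
width: 0.256
```

```bash
python3 -c "
from mp import *
print(arm.observe()['width']*92)
grab('wrist','wrist8'); grab('scene','scene3'); grab('top','top3');plan([.588,-.0254,.316],67.3)
im=cv2.imread('pics/scene3.png')[150:300,210:360]; cv2.imwrite('pics/crop3.png',cv2.resize(im,None,fx=4,fy=4,interpolation=2))
"
```

```text
23.5246153158738
clock 18.5 pos [ 0.5846 -0.0371  0.3158] yaw 67.27 tilt 0.0 w 0.256 F [ 0.2  0.2 -0.9] q7 1.22
turn rv [ 0.      0.     -0.0006] deg 0.03 | shift cm before turn [ 1.22 -0.14 -0.02] after turn [ 1.22 -0.14 -0.02]
```

View pics/wrist8.png

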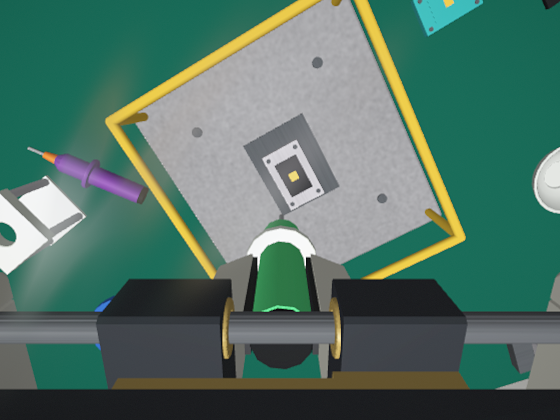

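View pics/crop3.png

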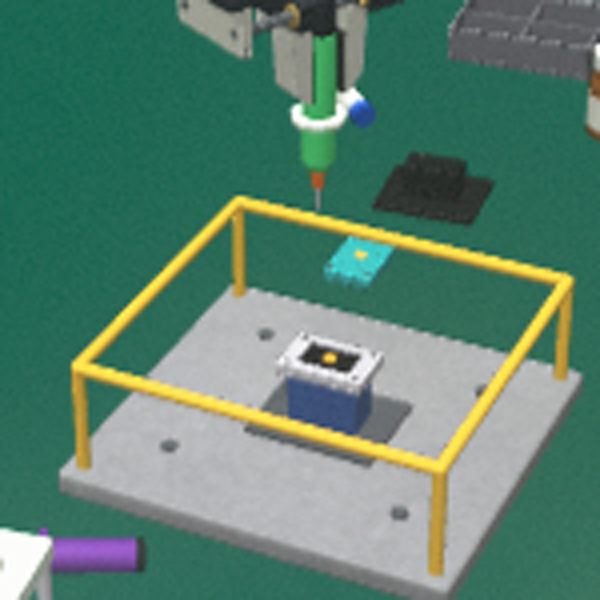

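```bash
python3 -c "
from mp import *
s=arm.observe(); R=Ro.from_rotvec(s['ee_rot']).as_matrix(); tip=s['position']+R@[0,0,.1107]; print(tip)
for t in ['wrist8','scene3']:
    im,d,c=load(t); u=proj(c,tip)[0]; print(t,u); x,y=u.round().astype(int)
    b=cv2.cvtColor(im,cv2.COLOR_RGB2BGR)[y-25:y+25,x-25:x+25]; b=cv2.resize(b,None,fx=12,fy=12,interpolation=cv2.INTER_NEAREST)
    q=((u-[x-25,y-25]+.5)*12).astype(int); cv2.circle(b,tuple(int(i) for i in q),5,(0,0,255),1); cv2.imwrite('pics/tip_%s.png'%t,b)
a=cv2.imread('pics/tip_wrist8.png')[:,:400] if 0 else cv2.resize(cv2.imread('pics/tip_wrist8.png'),(400,400)); b=cv2.resize(cv2.imread('pics/tip_scene3.png'),(400,400)); cv2.imwrite('pics/tips.png',np.hstack([a,b]))
im,d,c=load('wrist8'); hsv=cv2.cvtColor(im,cv2.COLOR_RGB2HSV); h,s,v=[hsv[...,i].astype(int) for i in range(3)]
y=win((h>18)&(h<34)&(s>120)&(v>120),280,160,310,190); vv,uu=np.nonzero(y); print('pad',onplane(c,[uu.mean(),vv.mean()],.075)[0])
"
```

```text
[ 0.58457045 -0.03714484  0.20505322]
wrist8 [281.96340259 215.03179818]
scene3 [288.71165295 202.28027415]
pad [ 0.58994403 -0.02450855  0.075     ]
```

View pics/tips.png

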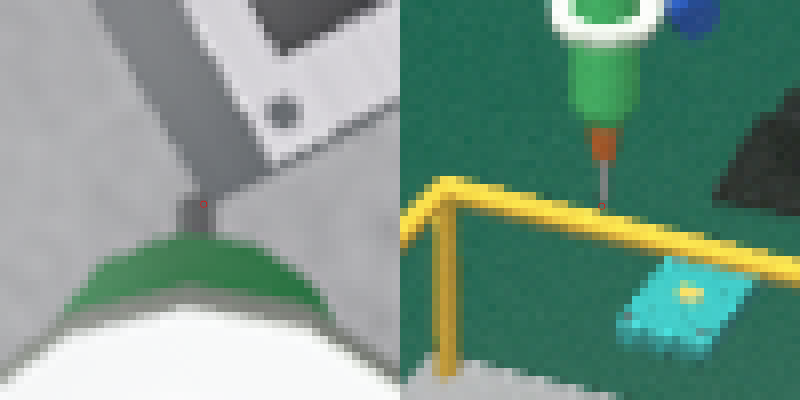

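The predicted tip matches the scene view exactly and the wrist view to about 1 px. Lowering next.

Emit:
apply_moves(
  commands=[
    [0.6,-0.1,0,0,0,0],
    [0.6,-0.1,1,0,0,0],
    [0,0,2,0,0,0],
    [0,0,2,0,0,0],
    [0,0,0,0,0,0],
  ],
)

```text
clock: 19.0
position: [0.5858, -0.0238, 0.2625]
ee_rot: [-2.612, -1.741, 0.007]
force: [0.1, -0.2, -1.5]
width: 0.257
```

Emit:
apply_moves(
  commands=[
    [0,0,2,0,0,0],
    [0,0,1.5,0,0,0],
    [0,0,1,0,0,0],
    [0,0,0,0,0,0],
    [0,0,0,0,0,0],
  ],
)

```text
clock: 19.5
position: [0.5878, -0.0246, 0.2213]
ee_rot: [2.615, 1.741, 0.001]
force: [0.1, 0.6, 0.3]
width: 0.258
```

Emit:
apply_moves(
  commands=[
    [0,0,0,0,0,0],
    [0,0,0,0,0,0],
    [0,0,0,0,0,0],
    [0,0,0,0,0,0],
    [0,0,0,0,0,0],
  ],
)

```text
clock: 20.0
position: [0.5875, -0.0247, 0.2208]
ee_rot: [2.615, 1.741, 0.0]
force: [0.0, 0.5, 0.2]
width: 0.255
```

```bash
python3 -c "
from mp import *
plan([.5885,-.0253,.192],67.3)
"
```

```text
clock 20.0 pos [ 0.5875 -0.0247  0.2208] yaw 67.32 tilt 0.01 w 0.255 F [0.  0.5 0.2] q7 1.22
turn rv [ 0.0002 -0.0001  0.0003] deg 0.02 | shift cm before turn [-0.02  0.12  2.88] after turn [-0.02  0.12  2.88]
```

Emit:
apply_moves(
  commands=[
    [0,0.1,1,0,0,0],
    [0,0,0.8,0,0,0],
    [0,0,0.5,0,0,0],
    [0,0,0,0,0,0],
    [0,0,0,0,0,0],
  ],
)

```text
clock: 20.5
position: [0.5883, -0.0251, 0.1975]
ee_rot: [-2.615, -1.741, 0.001]
force: [0.0, -0.4, -1.1]
width: 0.257
```

Emit:
apply_moves(
  commands=[
    [0,0,0,0,0,0],
    [0,0,0,0,0,0],
    [0,0,0,0,0,0],
    [0,0,0,0,0,0],
    [0,0,0,0,0,0],
  ],
)

```text
clock: 21.0
position: [0.5884, -0.0251, 0.1978]
ee_rot: [2.615, 1.741, 0.0]
force: [-1.1, 1.1, -1.2]
width: 0.259
```

```bash
cat > chk.py <<'E'
from mp import *
import sys
tg=sys.argv[1]
grab('scene','s'+tg); grab('wrist','w'+tg); plan([.5885,-.0253,.192],67.3)
s=arm.observe(); R=Ro.from_rotvec(s['ee_rot']).as_matrix(); tip=s['position']+R@[0,0,.1107]; print('tip',tip.round(4))
o=[]
for t in ['w'+tg,'s'+tg]:
    im,d,c=load(t); u=proj(c,tip)[0]; x,y=u.round().astype(int); b=cv2.cvtColor(im,cv2.COLOR_RGB2BGR)[y-25:y+25,x-25:x+25]
    b=cv2.resize(b,None,fx=8,fy=8,interpolation=cv2.INTER_NEAREST); f=lambda p: tuple(int(i) for i in ((p-[x-25,y-25]+.5)*8))
    cv2.circle(b,f(u),4,(0,0,255),1); cv2.circle(b,f(proj(c,[.5885,-.0253,.075])[0]),4,(255,0,255),1); o.append(b); print(t,u,proj(c,[.5885,-.0253,.075])[0])
cv2.imwrite('pics/c%s.png'%tg,np.hstack(o))
E
python3 chk.py 9
```

```text
clock 21.1 pos [ 0.5883 -0.0251  0.1978] yaw 67.32 tilt 0.0 w 0.255 F [ 0.1  0.5 -0.9] q7 1.22
turn rv [ 0.     -0.0001  0.0003] deg 0.02 | shift cm before turn [-0.02  0.02  0.58] after turn [-0.02  0.02  0.58]
tip [ 0.5884 -0.025   0.0871]
w9 [280.96455305 215.2454414 ] [280.74735843 210.46118321]
s9 [291.78420835 236.15269415] [291.75288522 239.67680328]
```

View pics/c9.png

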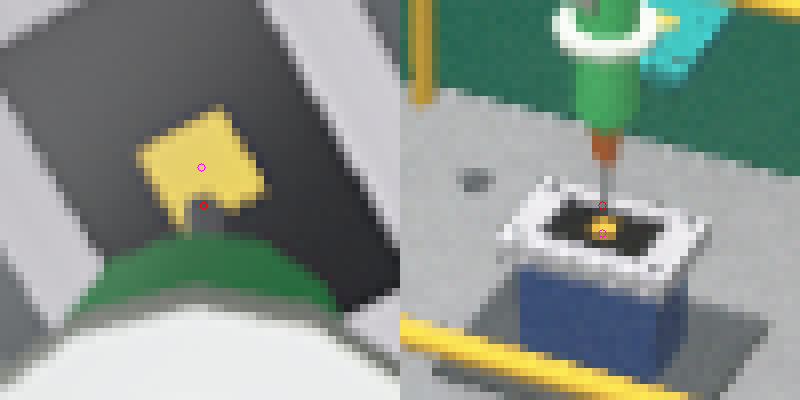

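View pics/w9.png

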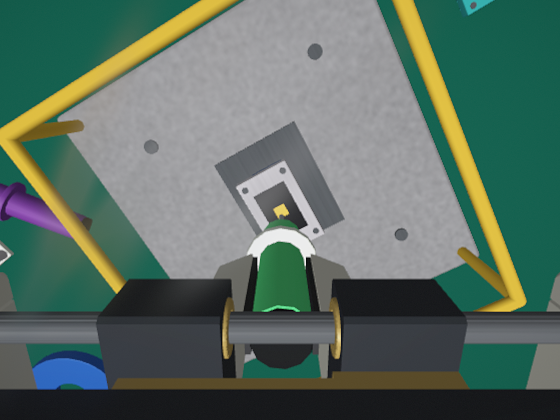

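Emit:
apply_moves(
  commands=[
    [0,0,0.3,0,0,0],
    [0,0,0.3,0,0,0],
    [0,0,0,0,0,0],
    [0,0,0,0,0,0],
    [0,0,0,0,0,0],
  ],
)

```text
clock: 21.6
position: [0.5884, -0.0251, 0.1918]
ee_rot: [-2.615, -1.741, -0.0]
force: [-0.6, 0.1, -0.7]
width: 0.256
```

Emit:
apply_moves(
  commands=[
    [0,0,0,0,0,0],
    [0,0,0,0,0,0],
    [0,0,0,0,0,0],
    [0,0,0,0,0,0],
    [0,0,0,0,0,0],
  ],
)

```text
clock: 22.1
position: [0.5884, -0.0251, 0.1917]
ee_rot: [-2.615, -1.741, -0.0]
force: [-0.6, -0.5, -0.2]
width: 0.252
```

```bash
python3 chk.py 10
```

```text
clock 22.2 pos [ 0.5884 -0.0251  0.1918] yaw 67.32 tilt 0.01 w 0.253 F [ 0.2  0.4 -0.2] q7 1.22
turn rv [ 0.0001 -0.0001  0.0003] deg 0.02 | shift cm before turn [-0.02  0.02 -0.02] after turn [-0.02  0.02 -0.02]
tip [ 0.5884 -0.0251  0.0811]
w10 [280.96387835 215.41145593] [280.75794885 212.98662743]
s10 [291.78233618 237.89555799] [291.75288522 239.67680328]
```

View pics/c10.png

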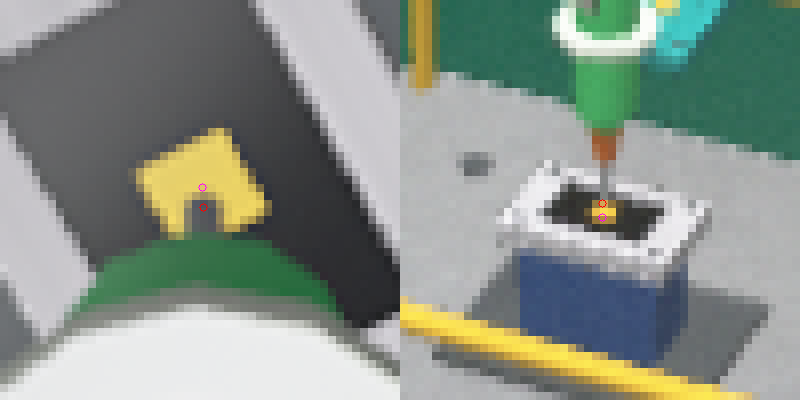

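View pics/s10.png

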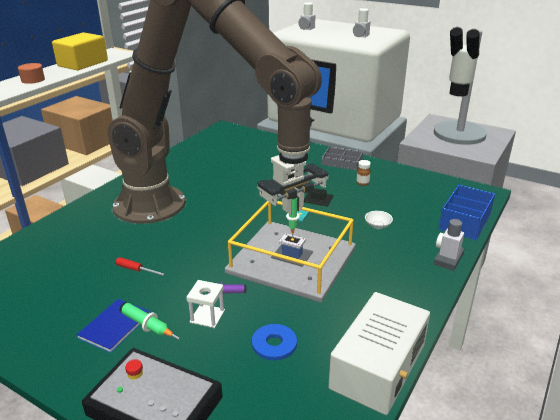

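```bash
python3 -c "
from cell import order
print(order.sign_off())"
```

```text
the job is handed in; nothing more can be done
None
```

The plate is on the chuck and released. The syringe is held upright with its needle tip about 6 mm above the gold pad, and I handed the job in at about 22 s.

- **Plate:** I gripped the aluminium plate by its long sides, set it on the chuck until it touched, and let go. Pad at (0.5885, −0.0254), chuck centre (0.5882, −0.0254), mean of the stage bolts (0.5886, −0.0254). Plate top was at z 0.0748. Jaw angle when I let go was within 0.1° of the chuck's.
- **Syringe:** I drew the small green one straight up out of its stand and carried it over the rail with the tip at about 0.205 m. The final tip position, worked out from the arm's pose, is (0.5884, −0.0251, 0.0811). The tool's tilt was 0.01°, and the force was near zero and steady.

**Checks that disagreed slightly:**
- The wrist view of the needle end sat 1–1.5 px from the prediction, which the needle's thickness explains.
- The scene camera put the pad about 0.5 px from the prediction, within its calibration.
- One oblique wrist view put the pad at (0.5899, −0.0245), about 1.6 mm away. I used the overhead value.
- The outline fit of the plate after placing came out the wrong size because of the grey stage, so I did not use it.

**Bystanders:** The purple and larger green decoy syringes started balanced on their needles and fell over between the first pictures and 6 s. The arm was not near them then, and I left them lying.

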